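Change over the open microscope-slide tray

ROBOT

A 6-joint arm with a two-finger parallel gripper is mounted at the origin on the work surface. World frame = base frame: x ahead of the robot, y to its left, z up, the work surface at z = 0. Lengths are in m, angles in rad, forces in N, time in s.
With the tool pointing down it reaches from about 0.225 to 0.875 m from the base axis. Payload 3.4 kg.
Tool frame: the origin (TCP) lies on the centre line of the jaws, within the pads' length; the fingertips stand 14 mm ahead of it and the grasp point (between the pads) lies 5 mm behind it; z points along the fingers, y is the line along which they close (so a half turn about z gives the same grasp; the last joint's range is limited). The gripper opens to 85 mm and grips with 20 to 120 N. Pads are 22 mm wide; open, the fingers measure 114 mm over their backs; the gripper's body (76 mm by 85 mm) begins 54 mm behind the grasp point. The pads swing forward as they close: fully open they stand 13 mm farther back than shut.
Start: joints at [1.216, 0.276, 1.505, -0, 1.361, -0.121], TCP at [0.133, 0.559, 0.245] pointing down, gripper open.
Joint ranges: [-2.89, 2.89], [-0.75, 2.08], [0.22, 2.7], [-1.18, 4.32], [0.11, 2.71], [-2.7, 2.7]. Speed limits (rad/s): [2.57, 2.57, 3.14, 3.14, 3.14, 3.14].

INTERFACE

Orientations are given as a unit quaternion [w, x, y, z].
In Python, from rig import manip, eyes gives the robot as it stands.
- The arm moves only by the shell command python3 -m creep 'ROWS' [FORCE]. ROWS is JSON, a list of rows, each a list of 5 numbers: the opening, from 0 (shut) to 1 (fully open), then the shift along the tool's x, y, z normalised to -1 to 1, where 1 is 0.5 m, then the turn about the tool's z normalised to -1 to 1, where 1 is 360 degrees. In form: [[fingers, dx, dy, dz, spin], ...]. A call has 1 to 10 rows; each row is the pose to reach, as a shift and turn from the pose commanded when the call began, along the tool's axes at that moment, turning the shorter way round; what a row does not reach only later rows make up. A row lasts 1/10 s, in which the tool goes at most 50 mm and 8.59 degrees, less where a joint would pass 70% of its speed; a pose out of reach is approached as far as the arm can. A call with a number of a shift or a turn outside -1 to 1 is refused whole. A call with a gripper value outside its range is refused whole. The fingers move at their own pace and stop on an object; FORCE is the grip in N (left out, the last holds). Time passes only in rows, so rows that repeat a pose let the fingers close. It gives the time, the measured TCP pose, the force, the opening and the grip force at its end, in the units of the state.
- manip.get_state(): the state, without advancing time (a new reading comes with each control period).
- eyes.get_image(name): name is "side" or "top"; returns a dict with "frame" (480x640x3 uint8, red, green, blue), "fx", "fy", "cx", "cy" (pixels), "R" (3x3) and "t" (3): a world point X has camera coordinates R X + t. Camera axes: x right, y down, z forward; pixel columns grow to the right and rows downward; lengths in m; the calibration is good to about 2 mm. A picture is of the moment at which its call begins. There is no depth.
- manip.sign_off(): hands the job in; it is judged then, once.
Trained networks look in the newest picture that a camera, given by its name, has taken for a name from the list of things; names that differ only in an ending like _2 or _b are one class to them, and where a whole thing is asked for, a point or a joint stands for the part that bears it (a point fixed in the world has none). Each returns a list of dicts, best first, with "confidence" (0 to 1); they miss things now and then, are a little off and sometimes report something else, mostly with a low value. They report only what shows in the picture. A call takes as long as a camera call. They do not tell look-alikes from the thing itself.
- eyes.regions_of(camera, label): "mask" (480x640 bool, what is visible of it) and "bbox" ([left, top, right, bottom] in pixels, round what is visible of it).
- eyes.place_of(camera, label): "centre" ([column, row] in pixels: a listed point, or the origin of a listed thing).
The state is a dict: "clock": time; "qpos": joint angles; "qd": joint speeds; "effort": joint torques, N m; "position": TCP position; "ee_rot": TCP orientation; "contact_force": force on the tool from outside, world axes, zero at the start; "moment": the same for the moment, N m; "width": finger opening in m; "gripper_force": force on a finger pad.
Only numpy, scipy, OpenCV 4.12 (cv2) and the standard library are available. Lean on these libraries where they do the work, as an engineer would, in place of code of your own. Each camera call takes 0.05 s, during which the arm holds its last target. There are 200 camera calls.

TASK

Only one tray of microscope slides may stand out at a time: first push the blue tray, which was left out, fully home, then hook a fingertip behind the lip of the yellow tray and draw it out along its runners all the way to its stop. Do not pinch either lip between the fingers; leave the green tray shut and the glassware and the objective where they stand.

Things in the scene. Friction and masses are not known exactly. Their poses are not given: they have to be found in the camera images.
- blue_tray (a joint): how far the blue tray is drawn out of its housing, m: 0 = home, 0.095 = out against its end stop. Slides level along the module's -x, drag about 2.5 N, stays where left. Starts 50 to 85 mm out. Behind its finger well (48 mm long) lies the slide bed, whose 4 mm front wall is 38 mm above the table
- blue_lip (a point): middle of the top edge of the blue tray's blue lip: an upright plate 96 mm wide (point's y), 10 mm thick (x, point in mid-thickness), top 60 mm above the table. The point's -x is the pulling direction. Behind the lip (+x) is an open finger well, floor 24 mm above the table, 46 mm long (x) from the lip's back face to the housing's front face when shut
- blue_module: the blue module, one of three grey slide-tray housings side by side on a dark plinth, blue sticker on its roof: 170 deep (x) x 110 wide (y) x 50 mm high, top 62 mm above the table. Origin: centre of its underside. Its -x points out of the open front (85 mm from the origin), the way the tray slides. Fixed
- yellow_tray (a joint): how far the yellow tray is drawn out of its housing, m: 0 = home, 0.095 = out against its end stop. Slides level along the module's -x, drag about 2.5 N, stays where left. Starts 0 to 12 mm out. Behind its finger well (48 mm long) lies the slide bed, whose 4 mm front wall is 38 mm above the table
- yellow_lip (a point): middle of the top edge of the yellow tray's yellow lip: an upright plate 96 mm wide (point's y), 10 mm thick (x, point in mid-thickness), top 60 mm above the table. The point's -x is the pulling direction. Behind the lip (+x) is an open finger well, floor 24 mm above the table, 46 mm long (x) from the lip's back face to the housing's front face when shut
- yellow_module: the yellow module, one of three grey slide-tray housings side by side on a dark plinth, yellow sticker on its roof: 170 deep (x) x 110 wide (y) x 50 mm high, top 62 mm above the table. Origin: centre of its underside. Its -x points out of the open front (85 mm from the origin), the way the tray slides. Fixed
- green_tray (a joint): how far the green tray is drawn out of its housing, m: 0 = home, 0.095 = out against its end stop. Slides level along the module's -x, drag about 2.5 N, stays where left. Starts home. Behind its finger well (48 mm long) lies the slide bed, whose 4 mm front wall is 38 mm above the table
- green_lip (a point): middle of the top edge of the green tray's green lip: an upright plate 96 mm wide (point's y), 10 mm thick (x, point in mid-thickness), top 60 mm above the table. The point's -x is the pulling direction. Behind the lip (+x) is an open finger well, floor 24 mm above the table, 46 mm long (x) from the lip's back face to the housing's front face when shut
- green_module: the green module, one of three grey slide-tray housings side by side on a dark plinth, green sticker on its roof: 170 deep (x) x 110 wide (y) x 50 mm high, top 62 mm above the table. Origin: centre of its underside. Its -x points out of the open front (85 mm from the origin), the way the tray slides. Fixed
- stain_bottle: loose amber glass bottle, black cap, 36 mm diameter, 75 mm high, standing on the table beside the plinth; origin: centre of its underside
- beaker: loose small glass beaker, 60 mm diameter, 70 mm high, standing on the table beside the plinth; origin: centre of its underside
- petri_dish: loose covered glass petri dish, 92 mm diameter, 16 mm high, on the table between the robot and the trays; origin: centre of its underside
- objective: loose steel microscope objective, 24 mm diameter, 42 mm high, standing on the roof of the middle housing (its top about 104 mm above the table), at least 85 mm behind the housing's front face; origin: centre of its underside
There are look-alikes about, which are no part of the job. There is more than one size of the objective; the one meant has the size given above.

How it is judged:
By the outcome, as a careful person would: the job done as asked, in the order asked, and still so for the second after the job is handed in, with the robot touching nothing.
It also fails if it takes over 48 s, if anything falls off the work surface, if the arm or the gripper's body presses on something with over 40 N, if the wrist force passes 120 N, or if a joint passes its speed limit or range.

## Working session

There is one attempt and no reset: what is moved stays moved. The work goes in short steps, Python scripts to look and compute and a shell command to move; the robot and the scene stay as the last step left them, time stands still between calls to the robot, and variables do not carry over. Pictures are saved under pics/ and viewed, at most 10 in all, crops included, and the job is handed in when it is done.

```bash
mkdir -p pics
cat > h.py <<'E'
import numpy as np, cv2
from rig import manip, eyes
def snap(c,fn=None):
    im=eyes.get_image(c)
    if fn: cv2.imwrite('pics/'+fn,im['frame'][:,:,::-1])
    return im
def proj(im,X):
    p=np.array(im['R'])@np.array(X)+np.array(im['t']); return np.array([im['fx']*p[0]/p[2]+im['cx'],im['fy']*p[1]/p[2]+im['cy']])
def ray(im,px):
    R=np.array(im['R']);d=R.T@np.array([(px[0]-im['cx'])/im['fx'],(px[1]-im['cy'])/im['fy'],1.]);return -R.T@np.array(im['t']),d/np.linalg.norm(d)
def onz(im,px,z):
    o,d=ray(im,px);return o+d*(z-o[2])/d[2]
def tri(a,pa,b,pb):
    (o,d),(p,e)=ray(a,pa),ray(b,pb)
    s=np.linalg.lstsq(np.c_[d,-e],p-o,rcond=None)[0];A,B=o+d*s[0],p+e*s[1]
    return (A+B)/2,np.linalg.norm(A-B)
E
python3 - <<'E'
from h import *
np.set_printoptions(precision=4,suppress=True)
a=snap('top','top0.png');b=snap('side','side0.png')
s=manip.get_state();print(s['position'],s['ee_rot'],s['clock'])
for im in(a,b):print(im['R'],im['t'],im['fx'])
for n in['blue_lip','yellow_lip','green_lip','blue_module','yellow_module','green_module','stain_bottle','beaker','petri_dish','objective']:
    P=eyes.place_of('top',n);Q=eyes.place_of('side',n)
    print(n,[(np.round(p['centre'],1),round(p['confidence'],2)) for p in P],[(np.round(p['centre'],1),round(p['confidence'],2)) for p in Q])
    if P and Q:print('   ',tri(a,P[0]['centre'],b,Q[0]['centre']))
print(manip.get_state()['clock'])
E
```

```text
[0.133  0.5589 0.2445] [-0.0002  0.1166  0.9932 -0.0008] 0.1
[[-0.004  -1.     -0.0078]
 [-0.9939  0.0048 -0.11  ]
 [ 0.11    0.0073 -0.9939]] [0.022  0.6008 1.1887] 565.1384513821296
[[-0.9663 -0.2572  0.0132]
 [-0.1414  0.487  -0.8619]
 [ 0.2152 -0.8347 -0.507 ]] [0.5698 0.1279 1.0603] 583.8012169246585
blue_lip [(array([293.8, 263.8]), 0.81)] [(array([326.9, 256. ]), 0.79)]
    (array([0.5562, 0.0844, 0.059 ]), np.float64(0.0008887393206407972))
yellow_lip [(array([234.4, 248.7]), 0.97)] [(array([289.2, 291.7]), 0.57)]
    (array([0.589 , 0.2103, 0.0592]), np.float64(0.001419673095581832))
green_lip [(array([343.4, 234.3]), 0.76)] [(array([310.3, 221.1]), 0.73)]
    (array([ 0.6175, -0.0204,  0.0672]), np.float64(0.001337992793346176))
blue_module [(array([287. , 182.2]), 0.65), (array([276.7, 160.4]), 0.58)] [(array([230.9, 266.3]), 0.92)]
    (array([0.7418, 0.1028, 0.0138]), np.float64(0.0012764296036094464))
yellow_module [(array([232.3, 185.1]), 0.55)] [(array([209.1, 305.3]), 0.82)]
    (array([0.7347, 0.2245, 0.011 ]), np.float64(0.0024526734905301263))
green_module [(array
[... 156 characters left out ...]
04.9, 233.8]), 0.81)] [(array([322.9, 213. ]), 0.56)]
    (array([ 0.6256, -0.1569,  0.0137]), np.float64(0.0029092946244313168))
beaker [(array([180.9, 245.4]), 0.94)] [(array([256.9, 372.6]), 0.67)]
    (array([ 0.6026,  0.341 , -0.0068]), np.float64(0.0010938877805549876))
petri_dish [(array([304.3, 340.9]), 0.92), (array([346.7, 235.8]), 0.72), (array([337.3, 175.6]), 0.23)] [(array([412.1, 292. ]), 0.78)]
    (array([ 0.3935,  0.0651, -0.004 ]), np.float64(0.004303107732764508))
objective [(array([279.6, 159.3]), 0.56), (array([179.8, 195.1]), 0.37)] [(array([213.5, 244.6]), 0.69), (array([184.4, 358.5]), 0.53)]
    (array([0.7749, 0.1133, 0.0649]), np.float64(0.009899510492237435))
1.1
```

View pics/top0.png

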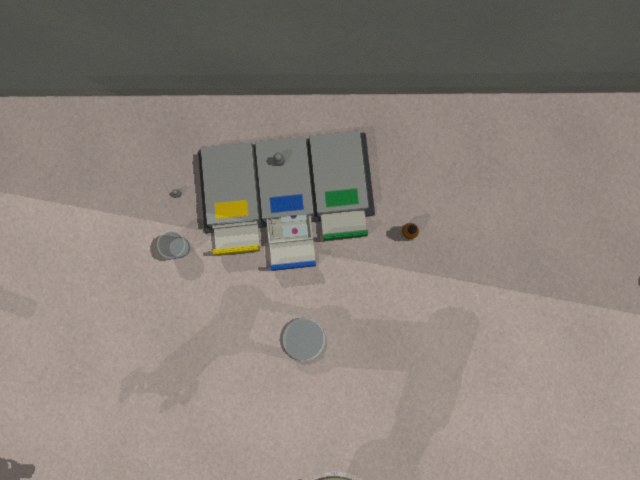

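View pics/side0.png

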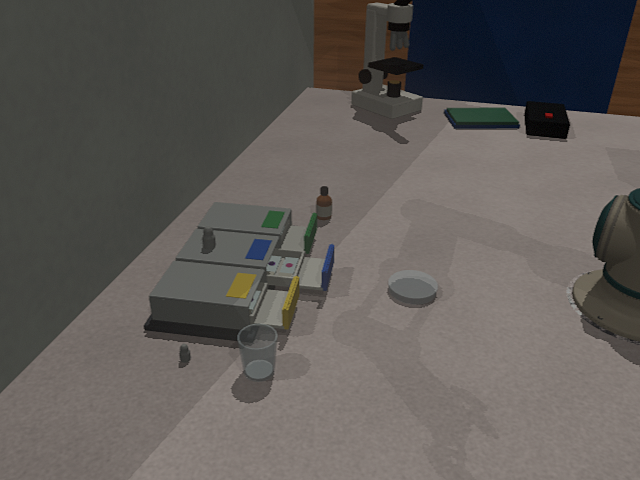

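The top view shows the blue lip at (294,266), standing well out, the yellow lip at (236,250) and the green lip at (344,235). The petri dish is at (304,340) and the beaker at (172,246). One objective is on the blue (middle) roof at (279,159).

What could be taken for the targets:
- **Lips:** blue (294,266), yellow (236,250) and green (344,235). Roof stickers of the same colours are at (286,204), (231,209) and (342,198), but they lie on the housings. I choose the upright lips.
- **Objective:** a second one stands on the table at (177,193). Neither gets touched.

Run:
```python
from h import *
np.set_printoptions(precision=4,suppress=True)
a=snap('top');b=snap('side')
f=a['frame'][130:280,160:420];g=b['frame'][190:390,140:350]
out=np.zeros((600,800,3),np.uint8)
A=cv2.resize(f,None,fx=3,fy=3,interpolation=2);out[:450,:780]=A
cv2.imwrite('pics/crop1.png',out[:450,:780,::-1])
hsv=cv2.cvtColor(a['frame'],cv2.COLOR_RGB2HSV)
for n,z in(('blue',(105,130)),('yellow',(20,35)),('green',(50,85))):
    m=cv2.inRange(hsv,(z[0],100,60),(z[1],255,255))
    k,l,s,c=cv2.connectedComponentsWithStats(m)
    for i in range(1,k):
        if s[i,4]>40 and 120<c[i][1]<290 and 190<c[i][0]<380:
            ys,xs=np.where(l==i);r=cv2.minAreaRect(np.c_[xs,ys].astype(np.float32))
            P=cv2.boxPoints(r);W=np.array([onz(a,p,.06)[:2] for p in P]);
            e=[W[(j+1)%4]-W[j] for j in range(4)];L=max(e,key=np.linalg.norm);L=L*np.sign(L[1])
            print(n,s[i,4],c[i],'W',onz(a,c[i],.06)[:2],'len',np.linalg.norm(L),'yaw deg',np.degrees(np.arctan2(-L[0],L[1])))
    Q=eyes.regions_of('top',n+'_lip')
    P=eyes.place_of('top',n+'_lip');S=eyes.place_of('side',n+'_lip')
    print('net',P[0]['centre'] if P else 0,S[0]['centre'] if S else 0, tri(a,P[0]['centre'],b,S[0]['centre']) if P and S else '')
```

```text
blue 511 [286.1918 203.092 ] W [0.6855 0.1008] len 0.0699113452196598 yaw deg 5.4839430121738255
blue 231 [292.4372 265.0996] W [0.5529 0.0871] len 0.09540686837954729 yaw deg 5.461594096311799
net [293.9, 264.5] [328.4, 256.4] (array([0.5541, 0.0841, 0.0584]), np.float64(0.0004652054513386775))
yellow 541 [230.8706 208.8336] W [0.6737 0.2187] len 0.07148825105900562 yaw deg 5.787544602881413
yellow 311 [235.6399 249.7299] W [0.586  0.2074] len 0.0999619865697918 yaw deg 5.468708685800362
net [235.5, 251.0] [290.9, 294.8] (array([0.5856, 0.2092, 0.0526]), np.float64(0.0030925530417114074))
green 485 [341.1567 197.3526] W [ 0.6973 -0.0165] len 0.06923592839881457 yaw deg 5.7872112603329455
green 240 [344.8875 234.6625] W [ 0.617  -0.0239] len 0.0940547697361433 yaw deg 5.6669773252827955
net [344.8, 234.4] [311.5, 221.5] (array([ 0.6168, -0.0236,  0.0648]), np.float64(0.00035267649547856487))
```

View pics/crop1.png

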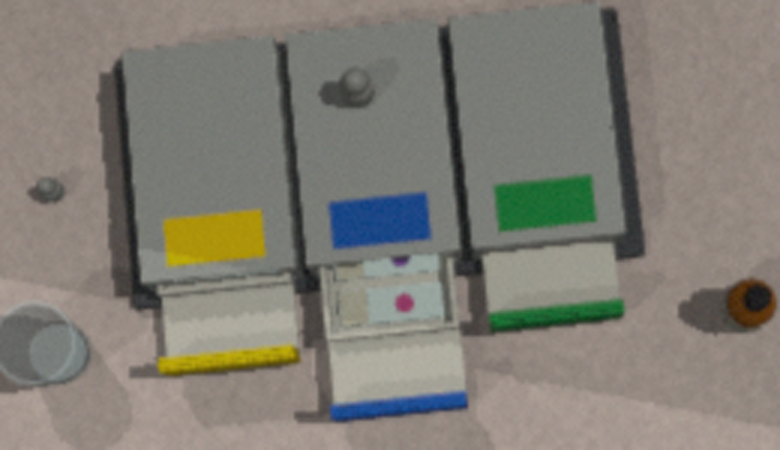

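The crop confirms the choice. The blue lip is about 53 mm out, measured by its distance from its sticker against the shut green tray. The yellow lip is about 8 mm out and green is home. Yaw is about 5.6°, and the measured lip heights (58–65 mm) fit the 60 mm given.

```bash
cat >> h.py <<'E'
from scipy.spatial.transform import Rotation as Ro
YAW=np.radians(5.6);U=np.array([np.cos(YAW),np.sin(YAW),0])
def rows(X,s=None):
    s=s or manip.get_state();q=np.array(s['ee_rot']);R=Ro.from_quat(q[[1,2,3,0]])
    d=R.inv().apply(np.array(X)-s['position'])
    V=np.cross([0,0,1],U);T=Ro.from_matrix(np.c_[-U,V,[0,0,-1]])
    rv=(R.inv()*T).as_rotvec()
    print('d/0.5',np.round(d/.5,4),'spin',np.round(rv/(2*np.pi),4),'clock',s['clock'],'F',np.round(s['contact_force'],1),'w',s['width'])
E
python3 - <<'E'
from h import *
p=np.array([.5535,.0855,0])-.042*U;p[2]=.245;print(p);rows(p)
E
```

```text
[0.51170045 0.08140152 0.245     ]
d/0.5 [-9.578e-01 -7.546e-01  6.000e-04] spin [ 0.      0.     -0.0528] clock 1.65 F [-0.5 -0.1  0.3] w 0.08559354742850248
```

```bash
python3 -m creep '[[0,-0.958,-0.755,0,-0.053],[0,-0.958,-0.755,0,-0.053],[0,-0.958,-0.755,0,-0.053],[0,-0.958,-0.755,0,-0.053],[0,-0.958,-0.755,0,-0.053],[0,-0.958,-0.755,0,-0.053],[0,-0.958,-0.755,0,-0.053],[0,-0.958,-0.755,0,-0.053],[0,-0.958,-0.755,0,-0.053],[0,-0.958,-0.755,0,-0.053]]' 40
python3 - <<'E'
from h import *
rows([.5117,.0814,.245])
E
```

```text
clock: 2.65
position: [0.4414, 0.1697, 0.2457]
ee_rot: [0.001, -0.049, 0.999, 0.0]
contact_force: [-0.2, 1.8, 0.3]
width: 0.0002
gripper_force: 0.0
d/0.5 [-0.1225 -0.1896  0.0014] spin [0.0001 0.0002 0.0002] clock 2.65 F [-0.2  1.8  0.3] w 0.00018189014473735368
```

```bash
python3 -m creep '[[0,0,0,0,0],[0,0,0,0,0],[0,0,0,0,0]]'
python3 - <<'E'
from h import *
rows([.5117,.0814,.245]);rows([.5117,.0814,.052])
E
```

```text
clock: 2.95
position: [0.4396, 0.172, 0.2452]
ee_rot: [-0.0, -0.05, 0.999, 0.0]
contact_force: [-1.6, -0.2, -0.1]
width: -0.0001
gripper_force: 0.0
d/0.5 [-0.1254 -0.1947  0.0002] spin [ 0.0001 -0.0001  0.0003] clock 2.95 F [-1.6 -0.2 -0.1] w -9.736370454786e-05
d/0.5 [-0.1257 -0.1949  0.3862] spin [ 0.0001 -0.0001  0.0003] clock 2.95 F [-1.6 -0.2 -0.1] w -9.736370454786e-05
```

Go across first, then descend in steps, then settle.

```bash
python3 -m creep '[[0,-0.125,-0.195,0,0],[0,-0.125,-0.195,0,0],[0,-0.125,-0.195,0,0],[0,-0.125,-0.195,0.1,0],[0,-0.125,-0.195,0.18,0],[0,-0.125,-0.195,0.26,0],[0,-0.125,-0.195,0.32,0],[0,-0.125,-0.195,0.36,0],[0,-0.125,-0.195,0.386,0],[0,-0.125,-0.195,0.386,0]]'
python3 - <<'E'
from h import *
rows([.5117,.0814,.052])
im=snap('side');snap('top')
cv2.imwrite('pics/s1.png',cv2.resize(im['frame'][140:340,200:460],None,fx=3,fy=3)[:,:,::-1])
E
```

```text
clock: 3.95
position: [0.5098, 0.0824, 0.0506]
ee_rot: [-0.002, -0.051, 0.999, 0.0]
contact_force: [-1.5, -1.0, 1.2]
width: 0.0001
gripper_force: 0.0
d/0.5 [-0.0036 -0.0024 -0.0027] spin [ 0.0002 -0.0008  0.0006] clock 3.95 F [-1.5 -1.   1.2] w 8.864385143636465e-05
```

View pics/s1.png

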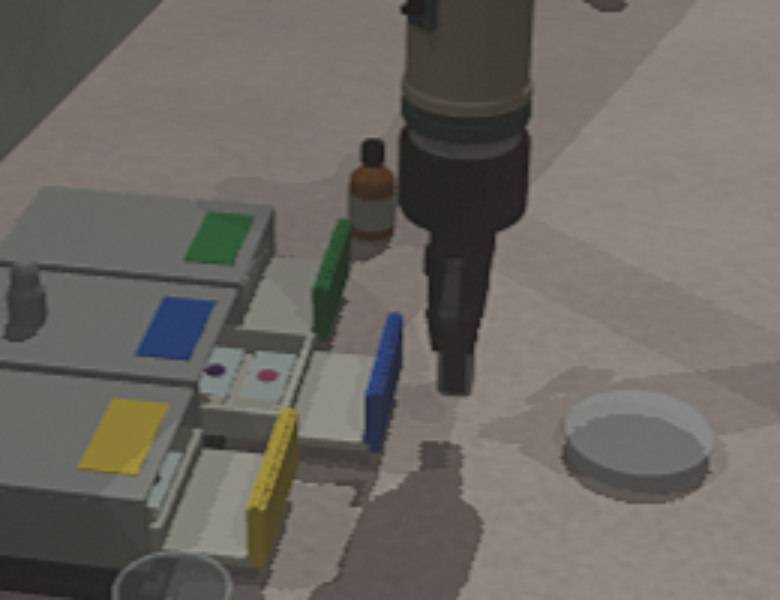

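The closed fingers, tip at crop (455,385), stand a couple of cm clear of the blue lip's front face at (385,380) and in line with its middle. The petri dish and the green lip are clear, so I push.

```bash
python3 -m creep '[[0,-0.02,0,0,0],[0,-0.035,0,0,0],[0,-0.05,0,0,0],[0,-0.065,0,0,0],[0,-0.08,0,0,0],[0,-0.095,0,0,0],[0,-0.11,0,0,0],[0,-0.125,0,0,0],[0,-0.135,0,0,0],[0,-0.135,0,0,0]]'
cat > m.py <<'E'
from h import *
np.set_printoptions(precision=4,suppress=True)
def meas(show=True):
    a=snap('top');hsv=cv2.cvtColor(a['frame'],cv2.COLOR_RGB2HSV)
    for n,z in(('blue',(105,130)),('yellow',(20,35)),('green',(50,85))):
        k,l,s,c=cv2.connectedComponentsWithStats(cv2.inRange(hsv,(z[0],100,60),(z[1],255,255)))
        for i in range(1,k):
            if s[i,4]>20 and 120<c[i][1]<300 and 190<c[i][0]<380: print(n,s[i,4],c[i],onz(a,c[i],.06)[:2])
    return a
E
python3 -c "
from m import *
meas();s=manip.get_state();print(s['contact_force'],s['position'])"
```

```text
clock: 5.05
position: [0.581, 0.0874, 0.0522]
ee_rot: [0.001, -0.05, 0.999, 0.0]
contact_force: [0.4, -0.4, -0.2]
width: 0.0004
gripper_force: 0.0
blue 291 [286.6564 199.7423] [0.6927 0.0998]
yellow 420 [227.481  208.3571] [0.6748 0.226 ]
yellow 156 [224.1667 250.8333] [0.5838 0.2316]
green 486 [341.1893 197.3436] [ 0.6973 -0.0166]
green 245 [345.102  234.6939] [ 0.6169 -0.0243]
[0.3655 0.3256 0.0225] [0.5807 0.0873 0.0522]
```

```bash
python3 -m creep '[[0,-0.006,0,0,0],[0,-0.012,0,0,0]]'; python3 -m creep '[[0,-0.004,0,0,0],[0,-0.008,0,0,0]]';  python3 -c "
from h import *
a=snap('side');cv2.imwrite('pics/s2.png',cv2.resize(a['frame'][140:340,200:460],None,fx=3,fy=3)[:,:,::-1])"
```

```text
clock: 5.3
position: [0.5847, 0.0877, 0.0522]
ee_rot: [-0.001, -0.05, 0.999, -0.0]
contact_force: [-3.1, 0.0, 1.9]
width: -0.0001
gripper_force: 1.3
clock: 5.5
position: [0.5891, 0.0882, 0.0522]
ee_rot: [-0.0, -0.05, 0.999, -0.0]
contact_force: [-2.9, -1.3, 0.8]
width: 0.0001
gripper_force: 1.3
```

View pics/s2.png

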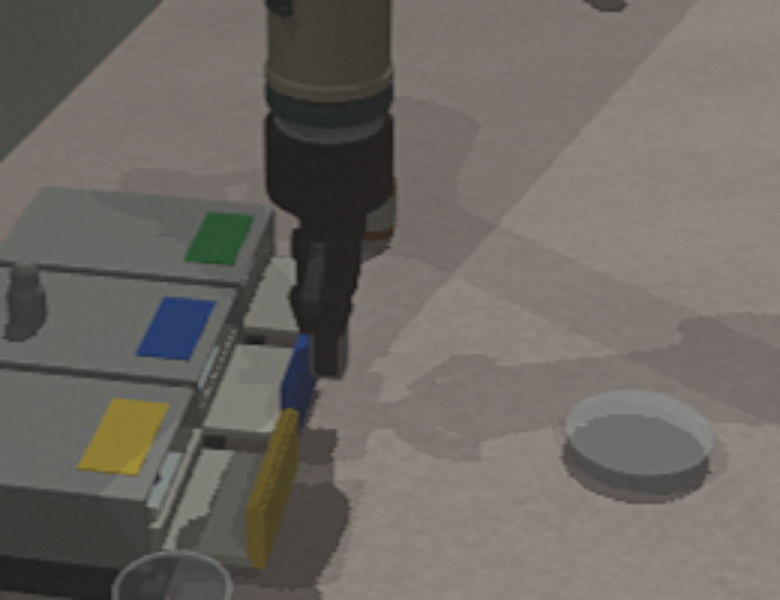

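The finger is pressing on the blue lip at crop (300,380) with 3 N of drag, and a strip of the slide bed still shows at (225,350). So it's nearly home, and I creep on until the force jumps.

```bash
for i in 1 2; do :; done; python3 -m creep '[[0,-0.003,0,0,0],[0,-0.006,0,0,0]]'|egrep 'pos|con'; python3 -m creep '[[0,-0.002,0,0,0],[0,-0.004,0,0,0]]'|egrep 'pos|con'
```

```text
position: [0.5911, 0.0884, 0.0522]
contact_force: [-6.1, -2.0, 4.4]
position: [0.5911, 0.0884, 0.0522]
contact_force: [-8.5, -1.9, 7.4]
```

```bash
python3 -m creep '[[0,-0.003,0,0,0],[0,-0.006,0,0,0],[0,-0.006,0,0,0]]'|egrep 'pos|con'; python3 -m creep '[[0,0.03,0,0,0],[0,0.06,0,0,0],[0,0.06,0,-0.1,0],[0,0.06,0,-0.15,0],[0,0.06,0,-0.15,0]]'; python3 -c "
from m import *
meas()
b=snap('side');print(eyes.place_of('side','blue_lip'))
V=np.cross([0,0,1],U)
lip=np.array([.5858,.2084,0]);p=lip+.028*U;p[2]=.14;print(p);rows(p);p[2]=.05;rows(p)"
```

```text
position: [0.5912, 0.0884, 0.0522]
contact_force: [-13.6, -3.4, 10.7]
clock: 6.75
position: [0.5719, 0.0865, 0.132]
ee_rot: [0.006, -0.05, 0.999, 0.0]
contact_force: [0.6, 0.0, 0.8]
width: -0.0001
gripper_force: 0.0
blue 244 [286.791  199.0328] [0.6943 0.0995]
yellow 291 [225.5636 207.5223] [0.6766 0.2301]
yellow 96 [219.7917 251.375 ] [0.5827 0.2409]
green 483 [341.1553 197.3416] [ 0.6973 -0.0165]
green 250 [344.98  234.764] [ 0.6168 -0.024 ]
[{'centre': [299.1, 251.8], 'confidence': 0.8}]
[0.6137 0.2111 0.14  ]
d/0.5 [-0.1163  0.2394 -0.026 ] spin [0.     0.0001 0.0002] clock 6.9 F [ 0.8 -0.2 -0.6] w -1.571699216588683e-05
d/0.5 [-0.1162  0.2394  0.154 ] spin [0.     0.0001 0.0002] clock 6.9 F [ 0.8 -0.2 -0.6] w -1.571699216588683e-05
```

Blue is hard against its stop: the force rose to 14 N with no motion. Next, over the yellow well.

```bash
python3 -m creep '[[0,-0.116,0.24,-0.026,0],[0,-0.116,0.24,-0.026,0],[0,-0.116,0.24,-0.026,0],[0,-0.116,0.24,-0.026,0],[0,-0.116,0.24,-0.026,0]]'; python3 -c "
from m import *
a=meas();b=snap('side')
p=np.array([.6137,.2111,.05]);rows(p)
A=cv2.resize(a['frame'][140:290,180:380],None,fx=3,fy=3);B=cv2.resize(b['frame'][180:330,180:380][:, :],None,fx=3,fy=3)
cv2.imwrite('pics/c3.png',cv2.resize(np.hstack([A,B]),(800,300))[:,:,::-1])"
```

```text
clock: 7.4
position: [0.6124, 0.2117, 0.1382]
ee_rot: [-0.002, -0.05, 0.999, -0.001]
contact_force: [-0.8, -0.4, -0.7]
width: 0.0002
gripper_force: 0.0
blue 509 [286.1257 203.0747] [0.6855 0.1009]
blue 269 [290.3048 240.3569] [0.6054 0.0918]
yellow 276 [238.837  207.7283] [0.676  0.2017]
yellow 192 [244.4635 248.8646] [0.5878 0.1887]
yellow 28 [214.3214 251.5   ] [0.5825 0.2525]
green 485 [341.2227 197.3423] [ 0.6973 -0.0167]
green 248 [344.9153 234.7258] [ 0.6169 -0.0239]
d/0.5 [-0.0037  0.0015  0.1776] spin [-0.0001 -0.0005  0.0002] clock 7.5 F [-0.4  0.8  0.2] w -0.00021191137099201162
```

View pics/c3.png

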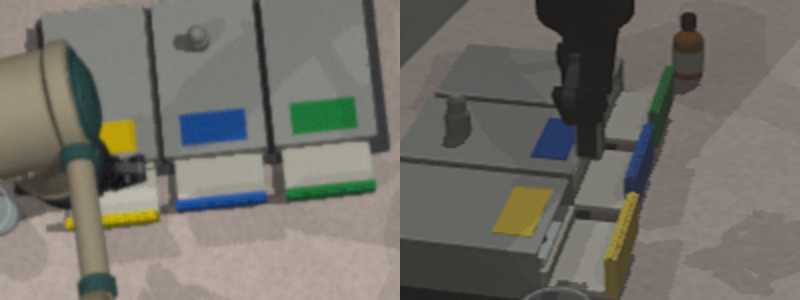

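Blue now matches shut green: both sit 80.6 mm from lip to sticker, with only the well showing at (222,180). The yellow lip is at (112,220), and the gripper hangs above its well, so I descend.

```bash
python3 -m creep '[[0,-0.002,0.001,0.04,0],[0,-0.002,0.001,0.08,0],[0,-0.002,0.001,0.11,0],[0,-0.002,0.001,0.14,0],[0,-0.002,0.001,0.16,0],[0,-0.002,0.001,0.176,0],[0,-0.002,0.001,0.176,0],[0,-0.002,0.001,0.176,0]]'; python3 -c "
from m import *
b=snap('side');a=snap('top')
cv2.imwrite('pics/s4.png',cv2.resize(b['frame'][200:360,180:380],None,fx=3.5,fy=3.5)[:,:,::-1])"
```

```text
clock: 8.3
position: [0.6145, 0.2117, 0.0526]
ee_rot: [0.0, -0.049, 0.999, 0.0]
contact_force: [-0.5, 0.2, -0.3]
width: 0.0002
gripper_force: 0.0
```

View pics/s4.png

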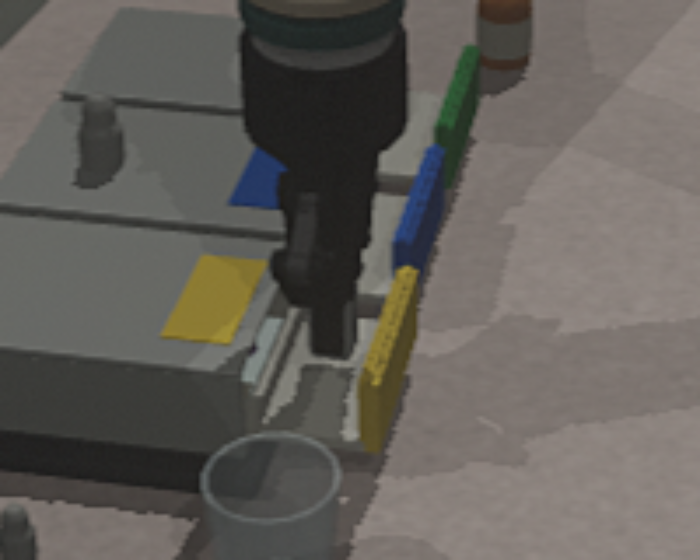

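The closed fingertip at (335,340) is inside the yellow well, between the bed wall at (280,350) and the lip at (390,350), with no contact force. I pull.

```bash
python3 -m creep '[[0,0.015,0,0,0],[0,0.03,0,0,0],[0,0.05,0,0,0],[0,0.07,0,0,0],[0,0.09,0,0,0],[0,0.11,0,0,0],[0,0.13,0,0,0],[0,0.15,0,0,0],[0,0.165,0,0,0],[0,0.18,0,0,0]]'; python3 -m creep '[[0,0.005,0,0,0],[0,0.01,0,0,0]]'|egrep 'pos|con'; python3 -m creep '[[0,0.003,0,0,0],[0,0.006,0,0,0]]'|egrep 'pos|con';python3 -m creep '[[0,0.003,0,0,0],[0,0.006,0,0,0]]'|egrep 'pos|con'
```

```text
clock: 9.4
position: [0.5241, 0.203, 0.0525]
ee_rot: [0.0, -0.05, 0.999, 0.0]
contact_force: [3.0, 0.4, 2.3]
width: -0.0001
gripper_force: 1.5
position: [0.5194, 0.2025, 0.0522]
contact_force: [4.2, -0.6, 1.7]
position: [0.5168, 0.2022, 0.0522]
contact_force: [3.1, -0.0, 2.1]
position: [0.5162, 0.2021, 0.0524]
contact_force: [9.2, -0.5, -3.7]
```

```bash
python3 -m creep '[[0,0.003,0,0,0],[0,0.006,0,0,0],[0,0.006,0,0,0]]'|egrep 'pos|con'; python3 -m creep '[[0,-0.018,0,0,0],[0,-0.018,0,0,0],[0,-0.018,0,-0.06,0],[0,-0.018,0,-0.14,0],[0,-0.018,0,-0.22,0],[0,-0.018,0,-0.3,0],[0,-0.018,0,-0.36,0],[0,-0.018,0,-0.36,0]]'; python3 -c "
from m import *
a=meas();b=snap('side')
cv2.imwrite('pics/e.png',np.hstack([cv2.resize(a['frame'][120:360,150:420],(400,355)),cv2.resize(b['frame'][160:400,130:400],(400,355))])[:,:,::-1])"
```

```text
position: [0.5161, 0.2022, 0.0525]
contact_force: [12.1, 1.0, -7.7]
clock: 11.1
position: [0.5205, 0.203, 0.2366]
ee_rot: [0.003, -0.05, 0.999, 0.001]
contact_force: [0.4, 0.0, 0.6]
width: -0.0
gripper_force: 0.0
blue 510 [286.1353 203.1157] [0.6854 0.1009]
blue 267 [290.3146 240.3783] [0.6054 0.0917]
yellow 540 [230.8389 208.8259] [0.6737 0.2188]
yellow 231 [242.3463 289.8788] [0.5013 0.1921]
green 484 [341.2562 197.343 ] [ 0.6973 -0.0167]
green 247 [344.8704 234.7652] [ 0.6168 -0.0238]
```

View pics/e.png

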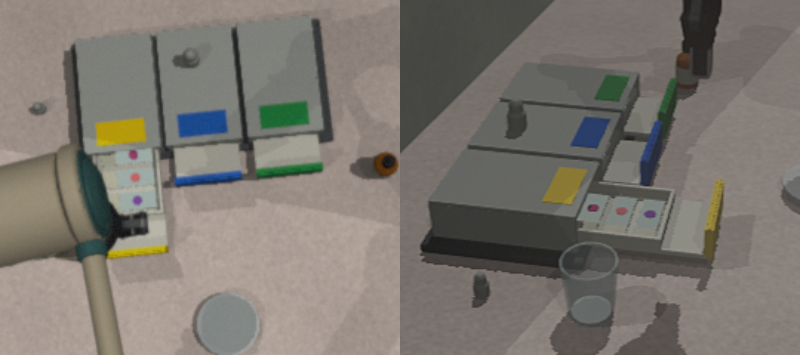

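Yellow stands out against its stop: the lip is at (135,252) in the left half, and the force rose to 12 N with no motion. Blue and green are shut, the glassware and objective are where they were, and the gripper is clear.

```bash
python3 -c "
from h import *
print(manip.sign_off())"
```

```text
the job is handed in; nothing more can be done
None
```

I pushed the blue tray home against its stop, then hooked the yellow tray with closed fingers and drew it out to its stop; green, the glassware and the objective stayed in place, and I handed the job in at about 11 s on the robot's clock.

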